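Swing the filling spout over the open jar and dose

ROBOT

A 6-joint arm with a two-finger parallel gripper is mounted at the origin on the work surface. World frame = base frame: x ahead of the robot, y to its left, z up, the work surface at z = 0. Lengths are in m, angles in degrees, forces in N, time in s.
With the tool pointing down it reaches from about 0.3 to 0.75 m from the base axis. Payload 8.5 kg.
Tool frame: the origin (TCP) lies on the centre line of the jaws, within the pads' length; the fingertips stand 25 mm ahead of it and the grasp point (between the pads) lies 6 mm ahead of it; z points along the fingers, y is the line along which they close (so a half turn about z gives the same grasp; the last joint's range is limited). The gripper opens to 85 mm and grips with 20 to 120 N. Pads are 22 mm wide; open, the fingers measure 114 mm over their backs; the gripper's body (76 mm by 85 mm) begins 54 mm behind the grasp point. The pads swing forward as they close: fully open they stand 13 mm farther back than shut.
Start: joints at [-88.367, 21.807, 74.336, -0, 83.858, -12.336], TCP at [0.133, -0.534, 0.256] pointing down, gripper open.
Joint ranges: [-178.18, 178.18], [-50.72, 133.34], [12.68, 142.11], [-81.47, 261.47], [9.98, 163.14], [-165.26, 165.26]. Speed limits (degrees/s): [136.94, 136.94, 180, 180, 180, 180].

INTERFACE

Orientations are given as a 3x3 rotation matrix whose columns are the frame's x, y, z axes.
In Python, from rig import telemetry, optics, env gives the robot as it stands.
- The arm moves only by the tool send_rows, never from a script. Its argument "deltas" is a list that holds one entry, the list of rows, each a list of 7 numbers: the shift along the tool's x, y, z in m, then the turn, a rotation vector about the tool's x, y, z in rad, then the opening, from -1 (shut) to 1 (fully open), so that 0 is half open. In form: [[[x, y, z, ax, ay, az, grip], ...]]. A call has 1 to 12 rows; each row shifts and turns the commanded pose from where the row before left it, along the tool's axes as they then stand; what a row does not reach is not made up. A row lasts 1/8 s, in which the tool goes at most 62.5 mm and 10.7 degrees, less where a joint would pass 70% of its speed; a pose out of reach is approached as far as the arm can. A call is refused whole if a number of a shift passes 0.0625 or a number of a turn 0.188, either way. A call with a gripper value outside its range is refused whole. The fingers move at their own pace and stop on an object; "squeeze" is the grip in N (left out, the last holds). Time passes only in rows, so rows that do not move let the fingers close. It gives the time, the measured TCP pose, the force, the opening and the grip force at its end, in the units of the state.
- telemetry.observe(): the state, without advancing time (a new reading comes with each control period).
- optics.get_image(name): name is "side" or "top" or "wrist"; returns a dict with "image" (420x560x3 uint8, red, green, blue), "range_z" (420x560 float32, m along the optical axis (not along the pixel's ray), 0 where there is no reading), "K" (3x3 intrinsics, pixels), "k1" (the pictures are not rectified: a ray, as slopes to the right and down, at radius r is drawn at 1 + k1 r^2 times it, then the intrinsics apply), "rvec" (rotation vector, rad) and "tvec" (3), from world to camera coordinates, as OpenCV has them; the wrist camera has in their place "hand_eye" (4x4, takes a point from camera to tool coordinates, whose origin is the TCP and whose axes are the flange's). Camera axes: x right, y down, z forward; pixel columns grow to the right and rows downward; lengths in m; the calibration is good to about 2 mm. A picture is of the moment at which its call begins: read the wrist's pose just before it.
- env.close_job(): hands the job in; it is judged then, once.
The state is a dict: "time_s": time; "q": joint angles; "qvel": joint speeds; "joint_efforts": joint torques, N m; "position": TCP position; "tool_rot": TCP orientation; "ft_force": force on the tool from outside, world axes, zero at the start; "wrist_torque": the same for the moment, N m; "grip_width": finger opening in m; "gripper_force": force on a finger pad.
Only numpy, scipy, OpenCV 4.12 (cv2) and the standard library are available. Lean on these libraries where they do the work, as an engineer would, in place of code of your own. Each camera call takes 0.05 s, during which the arm holds its last target. There are 200 camera calls.

TASK

On the filling stand, gently push the blue spout arm round with a fingertip, from the side and without pinching it, until the spout points down into the mouth of the open green jar, near its centre. Then press the red dosing button all the way down and let it come up again, with the spout left over the jar; never press it while the spout is anywhere else. Do not move, lift or knock over the jars or any of the other glassware.

Things in the scene. Friction and masses are not known exactly. Their poses are not given: they have to be found in the camera images.
- filler: The filling stand, fixed. Origin on the table under the axis of its column (radius 17 mm); x runs to the middle jar, z up. Steel plate x -55 to 205, y -200 to 200 mm, 10 mm thick; grey console 110 x 90 mm centred at x 30, y 210, top 55 mm above the table, carries the button. The three jars stand on the plate 160 mm from the axis, at about -0.8, 0 and +0.8 rad from x, in any order.
- spout (a joint): Angle of the swinging spout arm about the column's upright axis, rad: 0 = along the stand's x axis, growing counter-clockwise seen from above; stops at -1.1 and +1.1. It has a little friction (about 1 N of push 110 mm from the axis) and no spring: it stays where it is left.
- spout_axis (a point): Point on the column's axis at the mid-height of the spout arm, 152.5 mm above the table. The arm's black hub around it has radius 24 mm and its top is 173 mm above the table. In the rules spout_c0 is the arm's left (counter-clockwise) blue bar, spout_c1 the right one.
- spout_tip (a point): Lower end of the steel nozzle, at the arm's outer end, 160 mm from the axis and 115 mm above the table; it turns with the arm. The nozzle (radius 12 mm where it passes through the arm's end) hangs below the arm.
- spout_mid (a point): Point inside the blue spout arm on its centre line, 110 mm from the axis, 152.5 mm above the table; turns with the arm, x outward along it. The arm is two straight blue bars side by side, 25 to 145 mm from the axis, 140 to 165 mm above the table; their outside faces are 12 mm either side of the centre line. Push on one outside face to turn the arm away from that side.
- jar_green: The open green jar, the only one without a lid: 54 mm across, 78 mm high, loose on the drip plate, about 0.13 kg. Origin at the centre of its underside, z up.
- jar_mouth (a point): Centre of the open green jar's mouth (33 mm wide inside), at its rim, 88 mm above the table.
- jar_amber: Amber jar with white lid, loose on the drip plate, 54 mm across, 82 mm high (top 92 mm above the table). Origin at the centre of its underside, z up. A bystander: leave it alone.
- jar_clear: Clear jar with purple lid, loose on the drip plate, 54 mm across, 82 mm high (top 92 mm above the table). Origin at the centre of its underside, z up. A bystander: leave it alone.
- dose (a joint): Travel of the red dosing button: 0 up, 0.006 m fully down; springs back up; about 4 N presses it fully down.
- dose_top (a point): Centre of the top face of the red dosing button (36 mm across, faces up) on the console; it goes down with the button.
- dropper_a: Small green dropper bottle with orange bulb, 36 mm across, 98 mm high. Origin at the centre of its underside, z up. A bystander: leave it alone.
- dropper_b: Another such dropper bottle, 36 mm across, 98 mm high. Origin at the centre of its underside, z up. A bystander: leave it alone.
- beaker: Glass beaker, 68 mm across, 85 mm high. Origin at the centre of its underside, z up. A bystander: leave it alone.
- flask: Round glass flask with ball stopper, 80 mm across, 121 mm high. Origin at the centre of its underside, z up. A bystander: leave it alone.
Not all that is in view belongs to the job. Leave any yellow look-alike of the jar_green alone.

How it is judged:
By the outcome, as a careful person would: the job done as asked, in the order asked, and still so for the second after the job is handed in, with the robot touching nothing.
It also fails if it takes over 45 s, if anything falls off the work surface, if the arm or the gripper's body presses on something with over 40 N, if the wrist force passes 120 N, or if a joint passes its speed limit or range.

## Working session

There is one attempt and no reset: what is moved stays moved. The work goes in short steps, Python scripts to look and compute and a tool call to move; the robot and the scene stay as the last step left them, time stands still between calls to the robot, and variables do not carry over. Pictures are saved under pics/ and viewed, at most 10 in all, crops included, and the job is handed in when it is done.

Besides the shell and the picture viewer there is one more tool, called after "Emit:" as a command line: name --argument value ..., lists and objects as JSON in quotes. send_rows: Moves the arm, as the interface text tells. Its arguments: {"type":"object","properties":{"deltas":{"type":"array"},"squeeze":{"type":"number"}},"required":["deltas"]}

```bash
mkdir -p pics
cat > h.py <<'E'
import numpy as np, cv2
from rig import telemetry, optics, env
def cam(n):
    d=optics.get_image(n); d['R']=cv2.Rodrigues(np.array(d['rvec'],float))[0] if 'rvec' in d else None; return d
def cloud(d):
    h,w=d['range_z'].shape; K=np.array(d['K']); u,v=np.meshgrid(np.arange(w),np.arange(h))
    x=cv2.undistortPoints(np.stack([u,v],-1).reshape(-1,1,2).astype(np.float64),K,np.array([d['k1'],0,0,0.]))[:,0]
    z=d['range_z'].reshape(-1,1); c=np.hstack([x*z,z])
    return ((c-np.array(d['tvec']).reshape(1,3))@d['R']).reshape(h,w,3)
E
python3 - <<'E'
from h import *
for n in('top','side'):
    d=cam(n); cv2.imwrite(f'pics/{n}.png',d['image'][...,::-1]); P=cloud(d); np.savez(f'{n}.npz',P=P,im=d['image'],**{k:np.array(d[k]) for k in('K','k1','tvec','R')})
    print(n,-d['R'].T@np.array(d['tvec']).ravel(),(d['range_z']>0).mean())
s=telemetry.observe();print(s['time_s'],s['position'],np.round(s['tool_rot'],3),s['ft_force'])
E
```

```text
top [ 4.49673460e-01 -2.07461935e-04  1.11174067e+00] 0.9960969387755102
side [0.30757788 0.89442389 0.771606  ] 0.9962244897959184
0.1 [ 0.13275573 -0.53348859  0.25575648] [[ 0.97   0.241 -0.   ]
 [ 0.241 -0.97   0.001]
 [ 0.    -0.001 -1.   ]] [ 0.59808926 -0.37886444 -0.8744895 ]
```

View pics/top.png

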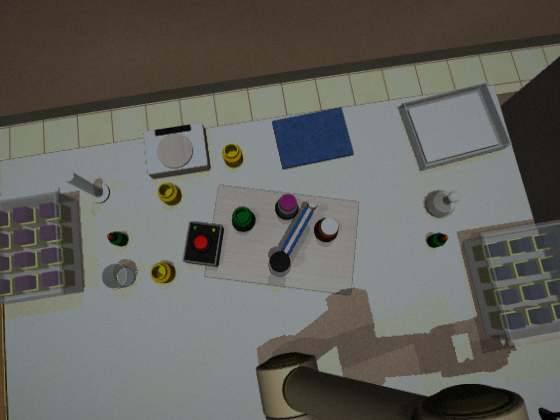

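View pics/side.png

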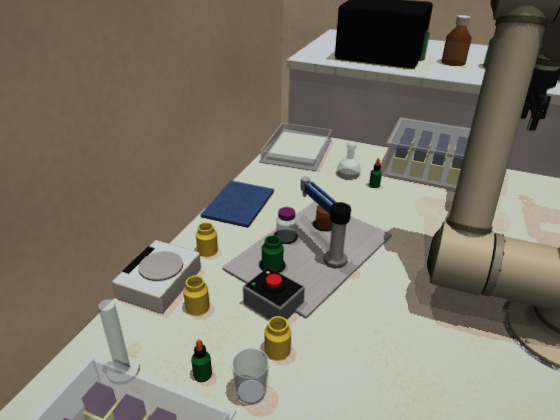

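Top view: the candidates for the green jar are the open green jar at (243,218) and yellow look-alikes at (233,154), (169,192) and (162,271). There are also lidded jars, purple (287,206) and amber/white (327,229). I choose (243,218). The hub is at (280,262), the nozzle end near (312,205) and the button at (201,242). The side view agrees: green jar (272,253), button (274,282).

```bash
cat > m.py <<'E'
from h import *
def ray(d,uv,z):
    x=cv2.undistortPoints(np.array(uv,float).reshape(-1,1,2),d['K'],np.array([float(d['k1']),0,0,0]))[:,0]
    r=np.hstack([x,np.ones((len(x),1))])@d['R']; c=-d['R'].T@d['tvec'].ravel()
    return c+r*((z-c[2])/r[:,2])[:,None]
E
python3 - <<'E'
from m import *
d=np.load('top.npz'); im=d['im'];P=d['P']; hsv=cv2.cvtColor(im,cv2.COLOR_RGB2HSV);H,S,V=[hsv[...,i].astype(int) for i in range(3)]
v,u=np.mgrid[:420,:560]
def near(c,r): return (u-c[0])**2+(v-c[1])**2<r*r
def rep(n,m,z):
    pts=np.argwhere(m)[:,::-1]; (c,r)=cv2.minEnclosingCircle(pts.astype(np.float32))
    print(n,len(pts),'px',pts.mean(0).round(1),c,r,'ray',ray(d,[c,pts.mean(0)],z).round(4).tolist(),'cloudmed',np.median(P[m],0).round(4))
rep('button',near((201,242),14)&((H<8)|(H>172))&(S>150)&(V>100),.06)
Z=P[...,2]
rep('purple',near((287,206),20)&(Z>.085)&(Z<.1),.092)
rep('white',near((327,229),20)&(Z>.085)&(Z<.1),.092)
rep('green',near((243,218),20)&(Z>.08)&(Z<.1),.088)
rep('hub',near((280,262),20)&(Z>.166)&(Z<.18),.173)
rep('bars',near((296,234),45)&(H>95)&(H<125)&(S>120)&(Z>.15),.165)
m=near((296,234),45)&(H>95)&(H<125)&(S>100)&(Z>.15)
print(cv2.fitLine(P[m][:,:2].astype(np.float32),cv2.DIST_L2,0,.01,.01).ravel())
pl=near((280,240),90)&(Z>.006)&(Z<.014); print('plate',cv2.minAreaRect(P[pl][:,:2].astype(np.float32)*1000))
pm=cv2.morphologyEx((pl*255).astype('uint8'),cv2.MORPH_OPEN,np.ones((3,3)))
h=near((312,205),12)&(Z>.13); print('end',h.sum(),np.median(P[h],0))
cv2.imwrite('pics/crop.png',cv2.resize(im[170:300,180:370,::-1],None,fx=4,fy=4,interpolation=cv2.INTER_CUBIC))
E
```

```text
button 131 px [200.3 241.8] (200.28302001953125, 241.79244995117188) 6.398108959197998 ray [[0.6043, 0.1793, 0.06], [0.6042, 0.1792, 0.06]] cloudmed [0.6018 0.1765 0.0772]
purple 230 px [287.4 201.6] (287.3888854980469, 201.54444885253906) 8.628400802612305 ray [[0.6673, -0.0629, 0.092], [0.6671, -0.0628, 0.092]] cloudmed [ 0.6671 -0.0626  0.0925]
white 239 px [329.  225.6] (329.0396728515625, 225.6481475830078) 8.710526466369629 ray [[0.5876, -0.1579, 0.092], [0.5877, -0.1578, 0.092]] cloudmed [ 0.5874 -0.1577  0.0924]
green 73 px [240.9 214. ] (241.12203979492188, 214.3503875732422) 7.650685787200928 ray [[0.6541, 0.0609, 0.088], [0.655, 0.0613, 0.088]] cloudmed [0.6563 0.0612 0.087 ]
hub 352 px [280.  259.8] (282.5434875488281, 257.1739196777344) 14.589388847351074 ray [[0.5212, -0.0247, 0.173], [0.5163, -0.0178, 0.173]] cloudmed [ 0.5158 -0.0178  0.1732]
bars 273 px [296.7 230.8] (293.0, 239.5) 35.089271545410156 ray [[0.5589, -0.0562, 0.165], [0.5781, -0.0683, 0.165]] cloudmed [ 0.5787 -0.0686  0.1656]
[ 0.77838033 -0.627793    0.57886684 -0.06847546]
plate ((591.5601806640625, -44.09613037109375), (427.88543701171875, 490.17730712890625), 70.97760009765625)
end 171 [ 0.629484   -0.10955843  0.16621039]
```

View pics/crop.png

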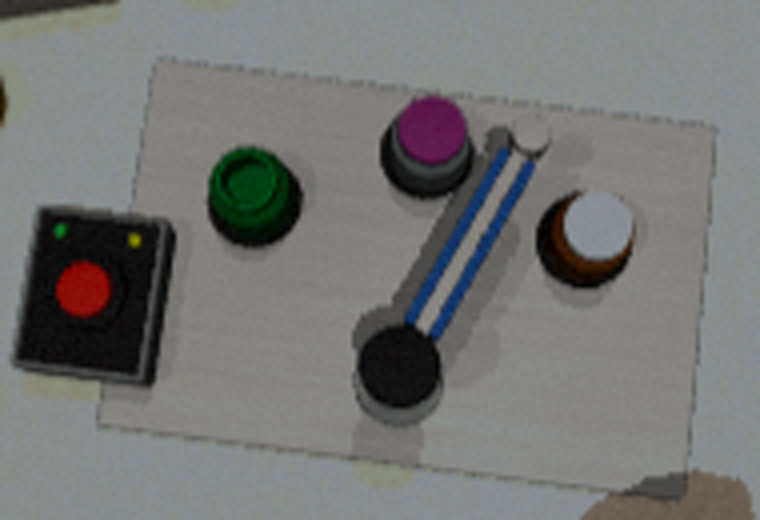

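The crop confirms the choice: the green jar is the only open one (crop (250,190)), and the arm points between the purple and white lids. The spout sits at about -38.9° in world and the jar at about +29.5°, so I push counter-clockwise on the right-hand bar. First I move over there, with the gripper shut.

Emit:
send_rows --deltas '[[[0.043,-0.0237,0,0,0,0,-1],[0.043,-0.0237,0,0,0,0,-1],[0.043,-0.0237,0,0,0,0,-1],[0.043,-0.0237,0,0,0,0,-1],[0.043,-0.0237,0,0,0,0,-1],[0.043,-0.0237,0,0,0,0,-1],[0.043,-0.0237,0,0,0,0,-1],[0.043,-0.0237,0,0,0,0,-1],[0.043,-0.0237,0,0,0,0,-1],[0.043,-0.0237,0,0,0,0,-1],[0.043,-0.0237,0,0,0,0,-1],[0.043,-0.0237,0,0,0,0,-1]]]'

```text
time_s: 1.6
position: [0.5658, -0.1319, 0.256]
tool_rot: [[0.97, 0.241, -0.001], [0.241, -0.97, 0.0], [-0.001, -0.0, -1.0]]
ft_force: [-0.9, -0.4, 0.9]
grip_width: -0.0003
gripper_force: 0.0
```

Emit:
send_rows --deltas '[[[0,0,0,0,0,0.154,-1],[0,0,0,0,0,0.154,-1],[0,0,0,0,0,0.154,-1],[0,0,0,0,0,0.154,-1],[0,0,0,0,0,0.154,-1],[0,0,0,0,0,0.154,-1],[0,0,0,0,0,0,-1],[0,0,0,0,0,0,-1]]]'

```text
time_s: 2.6
position: [0.5648, -0.1332, 0.2561]
tool_rot: [[0.779, -0.627, -0.0], [-0.627, -0.779, 0.0], [-0.0, 0.0, -1.0]]
ft_force: [-0.1, 0.2, -0.3]
grip_width: 0.0
gripper_force: 0.0
```

Run:
```python
from m import *
from scipy.optimize import least_squares
d=np.load('top.npz'); im=d['im'];P=d['P']; hsv=cv2.cvtColor(im,cv2.COLOR_RGB2HSV);H,S,V=[hsv[...,i].astype(int) for i in range(3)]
v,u=np.mgrid[:420,:560]; near=lambda c,r:(u-c[0])**2+(v-c[1])**2<r*r
Z=P[...,2]
def fit(n,m,z):
    cs=max(cv2.findContours(m.astype('uint8'),0,1)[0],key=cv2.contourArea); (c,a,t)=cv2.fitEllipse(cs); print(n,m.sum(),c,a,ray(d,[c],z).round(4)); 
fit('hub',near((280,260),16)&(Z>.166)&(V<60),.173)
g=near((243,218),20)&(Z>.079)&(Z<.1)&(H>40)&(H<90); fit('green',g,.088)
q=P[g][:,:2]; print(q.min(0),q.max(0),(q.min(0)+q.max(0))/2, g.sum())
hub=np.array([.516,-.018]);s=telemetry.observe();p=s['position'];T=s['tool_rot']
print(p,np.degrees(np.arctan2(T[1][0],T[0][0])),s['time_s'],s['grip_width'])
w=np.append(hub,.1525)-p; print('hub in tool',np.array(T).T@w)
```

```text
hub 330 (279.43939208984375, 260.59100341796875) (19.43914222717285, 19.80851173400879) [[ 0.5146 -0.0163  0.173 ]]
green 74 (241.08731079101562, 214.2518768310547) (14.449942588806152, 14.682860374450684) [[0.6543 0.0609 0.088 ]]
[0.63508258 0.04205758] [0.67485724 0.08025275] [0.65496991 0.06115517] 74
[ 0.56478057 -0.13315181  0.25613498] -38.80689706111683 2.6 4.5950714126442746e-05
hub in tool [-0.11013368 -0.05917655  0.10367449]
```

Emit:
send_rows --deltas '[[[0,0,0.022,0,0,0,-1],[0,0,0.022,0,0,0,-1],[0,0,0.022,0,0,0,-1],[0,0,0.02,0,0,0,-1],[0,-0.008,0,0,0,0,-1],[0,-0.008,0,0,0,0,-1],[0,-0.008,0,0,0,0,-1],[0,-0.004,0,0,0,0,-1],[0,-0.002,0,0,0,0,-1],[0,0,0,0,0,0,-1]]]'

```text
time_s: 3.85
position: [0.5838, -0.1098, 0.1704]
tool_rot: [[0.778, -0.629, 0.0], [-0.629, -0.778, -0.0], [0.0, -0.0, -1.0]]
ft_force: [0.0, -0.3, -0.5]
grip_width: 0.0001
gripper_force: 0.0
```

Emit:
send_rows --deltas '[[[0.0009,-0.0044,0,0,0,-0.04,-1],[0.0013,-0.0066,0,0,0,-0.06,-1],[0.0018,-0.0089,0,0,0,-0.08,-1],[0.0018,-0.0089,0,0,0,-0.08,-1],[0.0018,-0.0089,0,0,0,-0.08,-1],[0.0018,-0.0089,0,0,0,-0.08,-1],[0.0018,-0.0089,0,0,0,-0.08,-1],[0.0018,-0.0089,0,0,0,-0.08,-1],[0.0013,-0.0066,0,0,0,-0.06,-1],[0.0009,-0.0044,0,0,0,-0.04,-1],[0.0004,-0.0022,0,0,0,-0.02,-1],[0,0,0,0,0,0,-1]]]'

```text
time_s: 5.35
position: [0.6251, -0.0442, 0.1703]
tool_rot: [[1.0, 0.02, -0.0], [0.02, -1.0, 0.0], [-0.0, -0.0, -1.0]]
ft_force: [0.3, -0.5, -0.6]
grip_width: 0.0001
gripper_force: 0.0
```

```bash
cat > a.py <<'E'
from m import *
import sys
hub=np.array([.515,-.0165]); s=telemetry.observe();p=s['position'];T=np.array(s['tool_rot'])
print(p,np.degrees(np.arctan2(T[1][0],T[0][0])),s['time_s'],s['ft_force'])
print('hub in tool',T.T@(np.append(hub,.1525)-p))
d=cam('top');im=d['image'];P=cloud(d);hsv=cv2.cvtColor(im,cv2.COLOR_RGB2HSV);H,S=hsv[...,0],hsv[...,1]
Z=P[...,2];R=np.hypot(P[...,0]-hub[0],P[...,1]-hub[1])
m=(H>95)&(H<125)&(S>100)&(Z>.15)&(Z<.18)&(R<.16)
q=P[m][:,:2]
if len(q)>20:
    l=cv2.fitLine(q.astype(np.float32),cv2.DIST_L2,0,.01,.01).ravel(); c=np.median(q,0)-hub
    print('arm',len(q),np.degrees(np.arctan2(l[1],l[0])),np.degrees(np.arctan2(c[1],c[0])))
e=(Z>.145)&(Z<.18)&(R>.148)&(R<.178)&(P[...,1]>-.12)&(S<60)
print('end',e.sum(),P[e].mean(0) if e.any() else '')
cv2.imwrite(sys.argv[1],cv2.resize(im[150:310,170:380,::-1],None,fx=3,fy=3,interpolation=cv2.INTER_CUBIC))
E
python3 a.py pics/a1.png
```

```text
[ 0.62507614 -0.04423046  0.17030053] 1.1378319064129574 5.35 [ 0.26311903 -0.45733684 -0.56820423]
hub in tool [-0.10949838 -0.02990644  0.017841  ]
arm 40 65.04127 -4.544075967015595
end 0
```

View pics/a1.png

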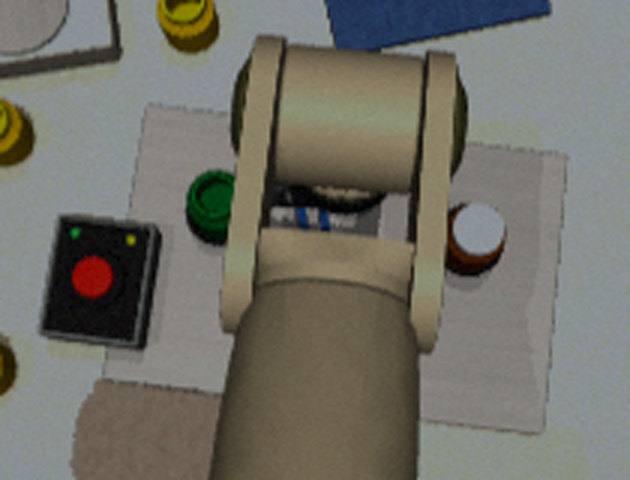

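The wrist hides most of the arm from above, with the blue bars just visible at (302,218) and (325,218). I'll use the side camera's depth for the arm angle.

```bash
cat > b.py <<'E'
from m import *
import sys
hub=np.array([.515,-.0165]); s=telemetry.observe();p=s['position'];T=np.array(s['tool_rot'])
print(p,np.degrees(np.arctan2(T[1][0],T[0][0])),s['time_s'],s['ft_force'],'hub in tool',T.T@(np.append(hub,.1525)-p))
def arm(d):
    P=d['P'] if 'P' in d else cloud(d); im=d['im'] if 'im' in d else d['image']
    hsv=cv2.cvtColor(im,cv2.COLOR_RGB2HSV);H,S=hsv[...,0],hsv[...,1]
    R=np.hypot(P[...,0]-hub[0],P[...,1]-hub[1]); m=(H>95)&(H<130)&(S>90)&(R<.16)&(P[...,2]>.13)&(P[...,2]<.18)
    # left bar outer face (faces the side camera): fit, then shift by 12 mm
    t=m&(P[...,2]<.160); q=P[t][:,:2]; 
    l=cv2.fitLine(q.astype(np.float32),cv2.DIST_HUBER,0,.01,.01).ravel(); a=l[:2]*np.sign(l[0]); off=a[0]*(l[3]-hub[1])-a[1]*(l[2]-hub[0])
    print('face',t.sum(),'angle',np.degrees(np.arctan2(a[1],a[0])),'offset',off)
arm(np.load('side.npz'))
d=cam('side'); arm(d); im=d['image'][130:290,200:410,::-1]
cv2.imwrite(sys.argv[1],cv2.resize(im,None,fx=3,fy=3,interpolation=cv2.INTER_CUBIC))
E
python3 b.py pics/b1.png
```

```text
[ 0.62501556 -0.04424441  0.17027494] 1.120995934775067 5.4 [0.49545209 0.38512391 0.18362236] hub in tool [-0.10944395 -0.02988541  0.01783282]
face 153 angle -39.049435 offset 0.01569307138124108
face 304 angle -0.740022 offset 0.013630756006581474
```

View pics/b1.png

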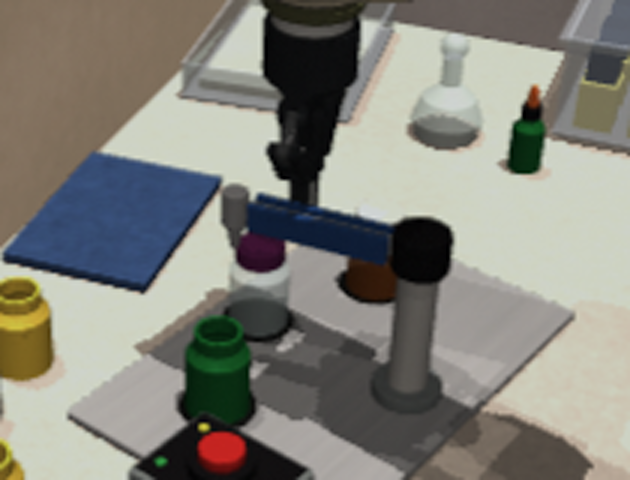

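The side view shows the arm at about -0.7°, following the fingertip, with all jars still standing. I continue 0.44 rad and then fine-tune.

Emit:
send_rows --deltas '[[[0.0009,-0.0044,0,0,0,-0.04,-1],[0.0013,-0.0066,0,0,0,-0.06,-1],[0.0018,-0.0089,0,0,0,-0.08,-1],[0.0018,-0.0089,0,0,0,-0.08,-1],[0.0013,-0.0066,0,0,0,-0.06,-1],[0.0013,-0.0066,0,0,0,-0.06,-1],[0.0009,-0.0044,0,0,0,-0.04,-1],[0.0004,-0.0022,0,0,0,-0.02,-1],[0,0,0,0,0,0,-1]]]'

```text
time_s: 6.58
position: [0.6244, 0.005, 0.1703]
tool_rot: [[0.896, 0.444, -0.0], [0.444, -0.896, 0.0], [-0.0, -0.0, -1.0]]
ft_force: [0.7, 0.1, -0.1]
grip_width: 0.0001
gripper_force: 0.0
```

```bash
python3 b.py pics/b2.png
python3 - <<'E'
from m import *
# green jar mouth by side-view: rim points from depth
P=np.load('side.npz')['P'];im=np.load('side.npz')['im'];hsv=cv2.cvtColor(im,cv2.COLOR_RGB2HSV);Z=P[...,2]
for n in('side',):
    m=(hsv[...,0]>50)&(hsv[...,0]<90)&(hsv[...,1]>100)&(Z>.08)&(Z<.095)&(abs(P[...,0]-.655)<.04)&(abs(P[...,1]-.061)<.04)
    q=P[m];print(len(q),q.min(0),q.max(0),(q.min(0)+q.max(0))/2)
E
```

```text
[0.62443627 0.00495952 0.17029886] 26.350310532895445 6.575 [ 0.72305426  0.1289408  -0.14220836] hub in tool [-0.107585   -0.02933712  0.01784402]
face 153 angle -39.049435 offset 0.01569307138124108
face 342 angle 24.952017 offset 0.012298668185591784
105 [0.63676574 0.04196655 0.08015529] [0.67353698 0.08483077 0.09013738] [0.65515136 0.06339866 0.08514634]
```

Emit:
send_rows --deltas '[[[0.0006,-0.0033,0,0,0,-0.03,-1],[0.0006,-0.0033,0,0,0,-0.03,-1],[0.0003,-0.0014,0,0,0,-0.013,-1],[0,0,0,0,0,0,-1],[0,0,0,0,0,0,-1]]]'

```text
time_s: 7.25
position: [0.6221, 0.0127, 0.1703]
tool_rot: [[0.861, 0.508, -0.0], [0.508, -0.861, 0.0], [-0.0, -0.0, -1.0]]
ft_force: [-0.7, 0.3, -0.2]
grip_width: 0.0002
gripper_force: 0.0
```

```bash
python3 b.py pics/b3.png
```

```text
[0.62206766 0.01267061 0.17028669] 30.521540291559372 7.25 [-0.72924468  0.30673736 -0.18009832] hub in tool [-0.1070416  -0.02924041  0.01782887]
face 153 angle -39.049435 offset 0.01569307138124108
face 354 angle 29.237146 offset 0.01209384850106162
```

View pics/b3.png

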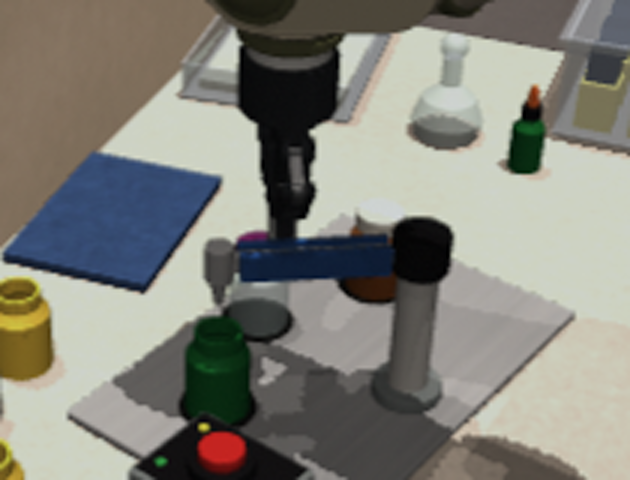

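The nozzle (215,290) hangs directly over the green jar's mouth (220,330), at 29.2°. I back off, lift, and go above the button.

Emit:
send_rows --deltas '[[[0,0.01,0,0,0,0,-1],[0,0.015,0,0,0,0,-1],[0,0.015,0,0,0,0,-1],[0,0,-0.03,0,0,0,-1],[0,0,-0.03,0,0,0,-1],[0,0,-0.025,0,0,0,-1],[0.0133,-0.0382,0,0,0,0,-1],[0.0133,-0.0382,0,0,0,0,-1],[0.0133,-0.0382,0,0,0,0,-1],[0.0133,-0.0382,0,0,0,0,-1],[0.0133,-0.0382,0,0,0,0,-1],[0,0,0,0,0,0,-1]]]'

```text
time_s: 8.8
position: [0.6027, 0.1781, 0.2554]
tool_rot: [[0.86, 0.51, 0.0], [0.51, -0.86, 0.0], [0.0, -0.0, -1.0]]
ft_force: [0.1, -0.8, 0.4]
grip_width: 0.0001
gripper_force: 0.0
```

```bash
python3 b.py pics/b4.png; python3 a.py pics/a2.png
python3 - <<'E'
from m import *
for n in('side','top'):
    d=np.load(n+'.npz');P=d['P'];hsv=cv2.cvtColor(d['im'],cv2.COLOR_RGB2HSV)
    m=((hsv[...,0]<8)|(hsv[...,0]>172))&(hsv[...,1]>150)&(hsv[...,2]>60)&(abs(P[...,0]-.602)<.04)&(abs(P[...,1]-.1765)<.04)
    q=P[m]; print(n,len(q),np.percentile(q[:,2],[5,50,80,95]).round(4)); t=q[q[:,2]>np.percentile(q[:,2],90)-.004]; print((t.min(0)+t.max(0))/2,t.mean(0))
E
```

```text
[0.60269013 0.17813294 0.25536603] 30.693477659775894 8.8 [ 0.0566857  -0.80200569  0.36599241] hub in tool [-0.17477847  0.12262731  0.10280074]
face 153 angle -39.049435 offset 0.01569307138124108
face 340 angle 28.635775 offset 0.01318879764026274
[0.60310482 0.17668561 0.25525643] 30.604284856719385 8.85 [-0.2054021  -1.22622981  0.19360509]
hub in tool [-0.17417791  0.12139751  0.10279456]
arm 298 28.26524 29.07527685472583
end 87 [0.65351049 0.05999667 0.16750244]
side 177 [0.0686 0.0769 0.0781 0.0791]
[0.60474552 0.18068377 0.07798985] [0.60425757 0.18186484 0.0773931 ]
top 152 [0.0729 0.077  0.0785 0.0802]
[0.60242531 0.17564394 0.07881202] [0.60229335 0.17639326 0.07770336]
```

View pics/a2.png

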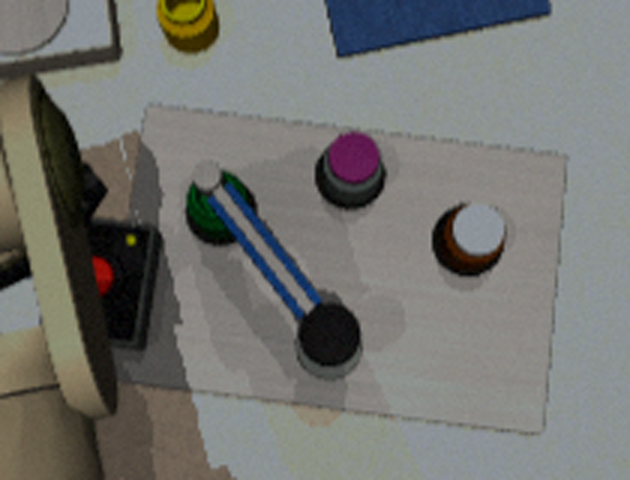

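The nozzle is at (0.6535, 0.060) against the mouth at (0.6545, 0.061), so it is centred. Now I press the button, whose top is at z≈0.077.

Emit:
send_rows --deltas '[[[0,0,0.04,0,0,0,-1],[0,0,0.04,0,0,0,-1],[0,0,0.04,0,0,0,-1],[0,0,0.023,0,0,0,-1],[0,0,0,0,0,0,-1],[0,0,0.006,0,0,0,-1],[0,0,0.003,0,0,0,-1],[0,0,0.002,0,0,0,-1],[0,0,0,0,0,0,-1]]]'

```text
time_s: 10.02
position: [0.603, 0.1764, 0.1017]
tool_rot: [[0.861, 0.508, 0.001], [0.508, -0.861, -0.0], [0.001, 0.001, -1.0]]
ft_force: [-0.3, -1.0, 2.0]
grip_width: -0.0
gripper_force: 0.6
```

Emit:
send_rows --deltas '[[[0,0,0.002,0,0,0,-1],[0,0,0.002,0,0,0,-1],[0,0,0,0,0,0,-1]]]'

```text
time_s: 10.4
position: [0.603, 0.1764, 0.0975]
tool_rot: [[0.861, 0.508, 0.001], [0.508, -0.861, -0.0], [0.001, 0.0, -1.0]]
ft_force: [1.1, -1.2, 3.8]
grip_width: 0.0002
gripper_force: 1.6
```

Emit:
send_rows --deltas '[[[0,0,0.0015,0,0,0,-1],[0,0,0.001,0,0,0,-1],[0,0,0,0,0,0,-1]]]'

```text
time_s: 10.78
position: [0.6031, 0.1764, 0.096]
tool_rot: [[0.861, 0.508, 0.001], [0.508, -0.861, -0.0], [0.001, 0.001, -1.0]]
ft_force: [-1.5, -2.1, 10.2]
grip_width: -0.0001
gripper_force: 5.3
```

10 N with the travel stopped means the button is bottomed. I release and retreat.

Emit:
send_rows --deltas '[[[0,0,0,0,0,0,-1],[0,0,-0.005,0,0,0,-1],[0,0,-0.01,0,0,0,-1],[0,0,-0.03,0,0,0,-1],[0,0,-0.04,0,0,0,-1],[0,0,-0.05,0,0,0,-1],[0,0,0,0,0,0,-1],[0,0,0,0,0,0,-1]]]'

```text
time_s: 11.78
position: [0.6022, 0.1765, 0.229]
tool_rot: [[0.861, 0.508, -0.002], [0.508, -0.861, -0.0], [-0.002, -0.001, -1.0]]
ft_force: [-0.0, 0.2, -0.6]
grip_width: 0.0001
gripper_force: 0.0
```

```bash
python3 a.py pics/a3.png
python3 - <<'E'
from m import *
d=cam('side');P=cloud(d);hsv=cv2.cvtColor(d['image'],cv2.COLOR_RGB2HSV)
m=((hsv[...,0]<8)|(hsv[...,0]>172))&(hsv[...,1]>150)&(hsv[...,2]>60)&(abs(P[...,0]-.602)<.04)&(abs(P[...,1]-.1765)<.04)
q=P[m]; print(len(q),np.percentile(q[:,2],[5,50,80,95]).round(4))
E
```

```text
[0.60223604 0.17650773 0.22901912] 30.53536547348074 11.775 [-0.0136562   0.19874028 -0.59843027]
hub in tool [-0.17307188  0.12198975  0.07669363]
arm 302 28.124521 28.948842468165832
end 85 [0.65351903 0.06001814 0.16751836]
175 [0.0693 0.0771 0.0785 0.0798]
```

The button is back up, the spout hasn't moved, and the arm is clear.

```bash
python3 -c "
from rig import env; print(env.close_job())"
```

```text
the job is handed in; nothing more can be done
None
```

The spout was pushed round over the green jar's mouth, about 1–2 mm from centre by camera; the button was then pressed to its stop and came back up, the spout stayed put, and the job was handed in at about 12 s.

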